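Load the second test socket and snap both covers shut

TASK

Lay the spare power module flat in the empty test socket, its cut-off corner at the socket's corner with the white dot, and shut both sockets: swing each cover over and press it down until its spring catch snaps over it and holds it fully shut. Leave the other things on the bench where they are.

Things in the scene. Friction and masses are not known exactly. Their poses are not given: they have to be found in the camera images.
- spare_module: the loose power module: a black finned block 58 mm long (its x), 37 mm wide (its y), 22 mm high, 95 g, fins along x on top. One vertical corner, at its (-x, +y), is cut off at 45 degrees by 9 mm; the other three are square. Origin: centre of its underside (of the uncut 58 x 37 outline). It lies flat on the bench mat (mat top at z = 0.002), turned any way within about 2.2 rad
- fitted_module: an identical module, already seated correctly in the loaded socket; its origin is as for the spare module
- spare_module_key (a point): middle of the spare module's cut-off face at the top edge: (-24.5, 14, 22) mm in the module's frame
- fitted_module_key (a point): the same point of the fitted module
- empty_socket: the test socket with no module in it, fixed to the bench: 136 x 100 mm aluminium plate, 102 x 80 mm tan plastic block, hinged aluminium cover. Origin: underside, below the nest centre. +x points from its front (spring catch) to its back (hinge), y across. Hinge line: along y at x = 46, z = 62 mm. A white dot on the block at (-42, 31, 30) mm marks the keyed corner
- loaded_socket: the identical test socket that already holds the fitted module; frame, sizes, cover and catch exactly as for the empty socket
- empty_nest (a point): centre of the empty nest's floor, 30 mm above the socket's origin. Three black L corner guides and, at the (-x, +y) corner, a diagonal one leave the module 1.5 mm all round; they rise 8 mm, then a sloped lead-in to 12 mm. Long sides are open at |x| < 17 mm for fingers. Seated, the module's x, y lie along the socket's x, y; turned wrongly it stands proud and the cover cannot shut
- loaded_nest (a point): centre of the loaded socket's nest floor
- empty_key (a point): where the module's cut-off face (its key point) belongs in the empty socket: (-24.5, 14, 52) mm in the socket's frame
- loaded_key (a point): the same point of the loaded socket
- empty_cover (a joint): angle of the empty socket's cover, rad: 0 fully shut (hard stop), grows opening, to 2.1; starts 1.85 to 2.05, leaning back past upright. Stiff hinge (0.09 N m): stays where left. Meets the catch at about 0.11; then about 7 to 12 N on the thumb pad until it snaps over at about 0.06; latched it reads under 0.02. A sprung pad inside bears on the module (about 5 N) over the last 3 mm
- loaded_cover (a joint): angle of the loaded socket's cover, the same way
- empty_press (a point): centre of the ribbed black thumb pad (22 x 40 mm) on the cover's outer face near its free end, 79 mm from the hinge line, 6 mm above the plate's mid-plane; its z is the cover's outward normal, its x points to the hinge. Cover plate: 64 mm wide, 8 mm thick, mid-plane through the hinge line, free end (round steel nose) 103 mm from the hinge line; shut, its top is at 66 mm above the socket's origin
- loaded_press (a point): the same point of the loaded socket's cover
- meter: bystander: yellow hand multimeter lying flat, 190 x 90 x 45 mm, origin at the centre of its underside
- spray_can: bystander: upright spray can, 66 mm diameter, 190 mm high, origin at the centre of its foot
- amplifier: bystander: black finned amplifier box standing on the bench, 120 x 58 x 143 mm high, origin at the centre of its underside
- screwdriver: bystander: screwdriver lying on the mat, 160 mm long
- empty_catch (a joint): the spring catch of the empty socket: a steel tongue 30 mm wide at the socket's front, from x = -54 to -72 mm, top 75 mm above the socket's origin. Angle in rad, 0 at rest; it yields to the socket's -x by itself (about 0.06) as the cover's nose passes, then springs back. It need not be touched
- loaded_catch (a joint): the spring catch of the loaded socket, the same way
Things that resemble listed ones, but are neither listed nor needed, are in the scene too. Leave any red look-alike of the spare_module alone.

How it is judged:
By the outcome, as a careful person would: the job done as asked, in the order asked, and still so for the second after the job is handed in, with the robot touching nothing.
It also fails if it takes over 62 s, if anything falls off the work surface, if the arm or the gripper's body presses on something with over 40 N, if the wrist force passes 120 N, or if a joint passes its speed limit or range.

ROBOT

A 6-joint arm with a two-finger parallel gripper is mounted at the origin on the work surface. World frame = base frame: x ahead of the robot, y to its left, z up, the work surface at z = 0. Lengths are in m, angles in rad, forces in N, time in s.
With the tool pointing down it reaches from about 0.25 to 0.775 m from the base axis. Payload 4 kg.
Tool frame: the origin (TCP) lies midway between the tips of the shut fingers; the grasp point (between the pads) lies 19 mm behind it; z points along the fingers, y is the line along which they close (so a half turn about z gives the same grasp; the last joint's range is limited). The gripper opens to 94 mm and grips with 3 to 60 N. Pads are 16 mm wide; open, the fingers measure 119 mm over their backs; the gripper's body (75 mm by 177 mm) begins 78 mm behind the grasp point.
Start: joints at [1.028, 0.087, 1.371, -0, 1.684, -0.103], TCP at [0.234, 0.498, 0.183] pointing down, gripper open.
Joint ranges: [-3.1, 3.1], [-0.76, 2.03], [0.27, 2.55], [-1.08, 4.22], [0.17, 2.65], [-2.57, 2.57]. Speed limits (rad/s): [2.79, 2.79, 3.14, 3.14, 3.14, 3.14].

INTERFACE

Orientations are given as [roll, pitch, yaw] about the fixed x, y, z axes, in that order (R = Rz(yaw) Ry(pitch) Rx(roll)).
In Python, from bench import robot gives the robot as it stands. The module is installed in compiled form; this text tells all that it offers.
- The arm moves only by the tool arm_command, never from a script. Its argument "targets" is a list of rows, each a list of 4 numbers: the shift along the world's x, y, z as a fraction of full scale, then the turn about the world's z as a fraction of full scale. A call has 1 to 8 rows; each row is the pose to reach, as a shift and turn from the pose commanded when the call began; what a row does not reach only later rows make up. Full scale, the value 1, is 0.5 m for a shift and 120 degrees for a turn. A row lasts 1/12 s, in which the tool goes at most 41.7 mm and 7.16 degrees, less where a joint would pass 70% of its speed; a pose out of reach is approached as far as the arm can. A call with a number of a shift or a turn outside -1 to 1 is refused whole. A call with a gripper value outside its range is refused whole. "claw" is the closure, from 0 (fully open) to 1 (shut), set as the call begins (left out, the last holds). The fingers move at their own pace and stop on an object; the grip force is fixed at half the most. Time passes only in rows, so rows that repeat a pose let the fingers close. It gives the time, the measured TCP pose, the force, the opening and the grip force at its end, in the units of the state.
- robot.get_obs(): the state, without advancing time (a new reading comes with each control period).
- robot.snapshot(name): name is "scene" or "top"; returns the picture (420x560x3 uint8, red, green, blue); there is no depth.
- robot.camera_info(name): a dict with "vfov" (degrees; the focal length in pixels is half the picture's height over the tangent of half this angle, whatever the lens; pixels are square), "cx", "cy" (the principal point, pixels), "extrinsics" (4x4, takes a point from camera to world coordinates). Camera axes: x right, y up, looking along -z (the intrinsics and any distortion apply to the point x, -y, -z); pixel columns grow to the right and rows downward; lengths in m; the calibration is good to about 2 mm. A picture is of the moment at which its call begins. camera_info takes no time and is no camera call.
- robot.close_job(): hands the job in; it is judged then, once.
The state is a dict: "time": time; "joint_positions": joint angles; "qvel": joint speeds; "joint_torque": joint torques, N m; "tool_pos": TCP position; "ee_rot": TCP orientation; "wrist_force": force on the tool from outside, world axes, zero at the start; "wrist_torque": the same for the moment, N m; "width": finger opening in m; "finger_force": force on a finger pad.
Only numpy, scipy, OpenCV 4.12 (cv2) and the standard library are available. Lean on these libraries where they do the work, as an engineer would, in place of code of your own. Each camera call takes 0.05 s, during which the arm holds its last target. There are 200 camera calls.

## Working session

There is one attempt and no reset: what is moved stays moved. The work goes in short steps, Python scripts to look and compute and a tool call to move; the robot and the scene stay as the last step left them, time stands still between calls to the robot, and variables do not carry over. Pictures are saved under pics/ and viewed, at most 10 in all, crops included, and the job is handed in when it is done.

Besides the shell and the picture viewer there is one more tool, called after "Call:" as name(argument=value, ...) on one line, values as JSON. arm_command: Moves the arm, as the interface text tells. Shift numbers are shares of 0.5 m and turn numbers shares of 120 degrees, none past 1 either way. Its arguments: {"type":"object","properties":{"targets":{"type":"array"},"claw":{"type":"number"}},"required":["targets"]}

```bash
mkdir -p pics; ls; python3 - <<'E'
from bench import robot
import cv2,numpy as np
for n in("scene","top"):
    im=robot.snapshot(n); cv2.imwrite(f"pics/{n}0.png",cv2.resize(im[:,:,::-1],None,fx=1.42,fy=1.42,interpolation=cv2.INTER_CUBIC)); cv2.imwrite(f"{n}_raw.png",im[:,:,::-1])
    c=robot.camera_info(n); print({k:(np.round(v,4).tolist() if k!='x' else v) for k,v in c.items() if not isinstance(v,str)},[ (k,v) for k,v in c.items() if isinstance(v,str)])
o=robot.get_obs();print(o)
E
```

```text
pics
{'vfov': 44.0552, 'cx': 274.398, 'cy': 208.7574, 'extrinsics': [[-0.6248, -0.5983, 0.5017, 1.263], [0.7808, -0.48, 0.4, 0.6244], [0.0015, 0.6417, 0.767, 1.2558], [0.0, 0.0, 0.0, 1.0]]} []
{'vfov': 55.0563, 'cx': 279.6268, 'cy': 209.2995, 'extrinsics': [[-0.0012, 0.9978, -0.0666, 0.4249], [-1.0, -0.0006, 0.0089, 0.0153], [0.0088, 0.0666, 0.9977, 1.0444], [0.0, 0.0, 0.0, 1.0]]} []
{'time': 0.1, 'joint_positions': array([ 1.02791113e+00,  8.79048017e-02,  1.37204761e+00, -2.09574735e-05,
        1.68363903e+00, -1.03110205e-01]), 'qvel': array([ 0.00037633, -0.00191864, -0.00582959,  0.00116859,  0.0011696 ,
       -0.00167681]), 'joint_torque': array([ 2.09115366e-03, -3.41250372e+01, -3.03303409e+01,  7.19761569e-02,
        3.03623232e-02, -1.06062998e-04]), 'tool_pos': array([0.23389447, 0.49720003, 0.18233649]), 'ee_rot': array([-3.13960233e+00, -1.85012434e-04,  2.70181514e+00]), 'wrist_force': array([0.11009305, 0.0857464 , 0.16305887]), 'wrist_torque': array([-0.03959205,  0.03738282, -0.01875904]), 'finger_force': 0.0, 'width': 0.09418652484499922}
```

View pics/scene0.png

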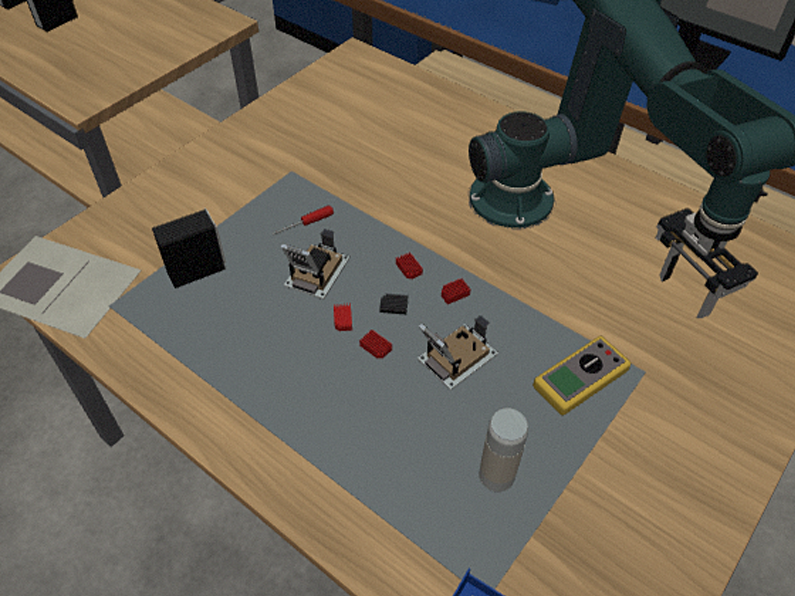

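View pics/top0.png

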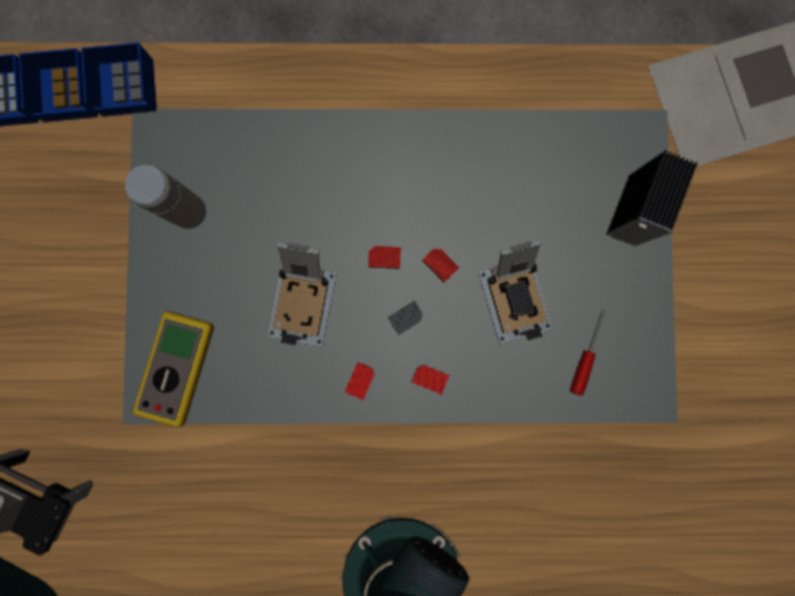

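The scene view shows the two sockets with open covers, at (458,350) empty and (318,265) loaded. In the top view, empty is at (303,308), loaded at (518,300) and the spare module at (405,318), with four red look-alikes around it. Next I'll take a closer look.

```bash
cat > h.py <<'E'
import numpy as np,cv2
from bench import robot
def cam(n):
    c=robot.camera_info(n); f=210/np.tan(np.radians(c['vfov'])/2); return f,c['cx'],c['cy'],np.array(c['extrinsics'])
def ray(n,p,z):
    f,cx,cy,E=cam(n); p=np.atleast_2d(np.asarray(p,float))
    d=np.c_[(p[:,0]-cx)/f,-(p[:,1]-cy)/f,-np.ones(len(p))]@E[:3,:3].T
    o=E[:3,3]; return o+d*((z-o[2])/d[:,2])[:,None]
def proj(n,P):
    f,cx,cy,E=cam(n); q=(np.atleast_2d(P)-E[:3,3])@E[:3,:3]
    return np.c_[cx-f*q[:,0]/q[:,2],cy+f*q[:,1]/q[:,2]]
def crop(n,im,x0,y0,w,h,s,name):
    cv2.imwrite(name,cv2.resize(im[y0:y0+h,x0:x0+w],None,fx=s,fy=s,interpolation=cv2.INTER_CUBIC))
E
python3 - <<'E'
from h import *
t=cv2.imread("top_raw.png");s=cv2.imread("scene_raw.png")
a=[cv2.resize(t[y:y+80,x:x+66],None,fx=6,fy=6,interpolation=cv2.INTER_CUBIC) for x,y in((182,166),(333,166))]
cv2.imwrite("pics/t1.png",np.hstack(a))
crop("",t,260,195,55,50,10,"pics/m1.png")
b=[cv2.resize(s[y:y+60,x:x+66],None,fx=6,fy=6,interpolation=cv2.INTER_CUBIC) for x,y in((290,218),(190,155))]
cv2.imwrite("pics/s1.png",np.hstack(b))
# white-ish dots
for n,im in(("top",t),("scene",s)):
    hsv=cv2.cvtColor(im,cv2.COLOR_BGR2HSV)
    tan=cv2.inRange(hsv,(8,70,90),(22,255,255)); 
    c,_=cv2.findContours(tan,0,2)
    for k in c:
        r=cv2.minAreaRect(k)
        if 200<r[1][0]*r[1][1]<4000: print(n,r)
# mat corners check & robot TCP
print(proj("top",[0.234,0.497,0.182]),proj("scene",[0.234,0.497,0.182]))
# module
roi=t[200:245,262:310].astype(int); g=roi.sum(2); print(g[::3,::3])
E
```

```text
top ((211.07693481445312, 214.11537170410156), (30.79022979736328, 39.02710723876953), 11.309932708740234)
top ((364.1050720214844, 211.0572967529297), (38.7696533203125, 30.868995666503906), 73.61045837402344)
top ((41.0, 33.0), (8.0, 82.0), 90.0)
scene ((326.16265869140625, 243.40501403808594), (24.578365325927734, 26.40071678161621), 52.594642639160156)
scene ((231.74530029296875, 187.14149475097656), (11.400925636291504, 20.46672248840332), 15.945395469665527)
scene ((331.6278991699219, 27.190853118896484), (145.77159118652344, 2.740187883377075), 22.47943687438965)
[[ 46.02573747 327.87889375]] [[476.59493332 213.32921367]]
[[325 331 330 333 336 338 334 335 340 335 341 336 331 336 331 331]
 [329 326 331 329 335 339 337 335 336 338 341 336 337 336 333 334]
 [325 328 324 334 332 337 334 339 339 338 333 338 335 335 332 334]
 [327 330 326 331 336 336 338 341 330 335 335 335 333 332 331 330]
 [329 326 326 327 335 332 337 337 335 295 248 331 333 330 333 330]
 [328 324 324 331 328 332 333 321 210 194 169 308 333 330 329 327]
 [321 325 327 329 331 327 274 158 179 181 183 221 329 329 328 331]
 [324 324 327 329 309 206 179 191 181 183 180 188 312 329 330 332]
 [323 324 325 325 210 188 182 184 185 163 188 199 329 329 325 326]
 [320 325 326 329 288 187 156 193 194 167 204 295 333 328 328 327]
 [321 322 321 330 329 226 174 185 201 244 325 330 328 328 327 322]
 [321 321 323 326 330 319 195 212 311 329 331 328 326 331 334 325]
 [320 321 322 326 327 326 295 328 332 330 331 326 327 327 330 330]
 [318 323 323 324 331 330 327 332 329 330 330 327 327 329 325 324]
 [325 320 323 325 325 328 330 328 324 326 328 323 324 324 323 327]]
```

View pics/t1.png

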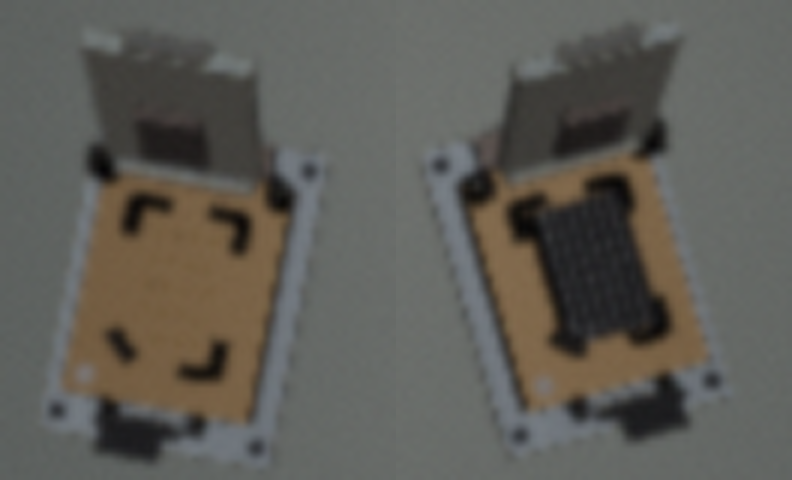

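View pics/m1.png

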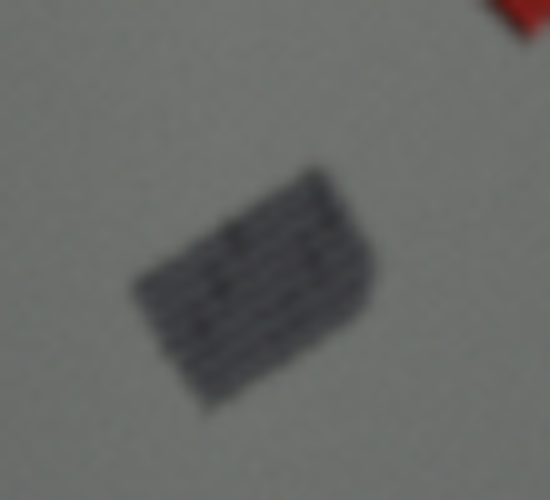

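View pics/s1.png

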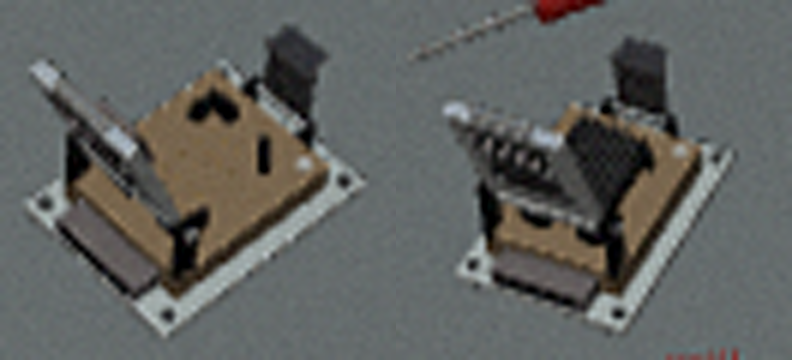

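The crops show the guide layout, with the diagonal guide and white dot at the lower left of each socket. The spare's cut corner is at its image-right end, about crop (370,285). Next I'll compute the poses.

```bash
cat > meas.py <<'E'
from h import *
S=8
def up(im): return cv2.resize(im,None,fx=S,fy=S,interpolation=cv2.INTER_CUBIC)
def px(c,x0,y0): return (c.reshape(-1,2)+.5)/S-.5+[x0,y0]
def big(m):
    c,_=cv2.findContours(m,0,cv2.CHAIN_APPROX_NONE); return max(c,key=cv2.contourArea)
def module(t,n="top",roi=(262,200,48,45),z=.024):
    x,y,w,h=roi; g=cv2.cvtColor(up(t[y:y+h,x:x+w]),cv2.COLOR_BGR2GRAY); g=cv2.GaussianBlur(g,(0,0),4)
    _,m=cv2.threshold(g,0,255,cv2.THRESH_BINARY_INV|cv2.THRESH_OTSU)
    W=ray(n,px(big(m),x,y),z)[:,:2]*1000
    return cv2.minAreaRect(W.astype(np.float32)),W
def socket(t,roi,yaw,z=.032):
    x,y,w,h=roi; hsv=cv2.cvtColor(cv2.GaussianBlur(up(t[y:y+h,x:x+w]),(0,0),3),cv2.COLOR_BGR2HSV)
    m=cv2.inRange(hsv,(5,60,60),(25,255,255)); m=cv2.morphologyEx(m,cv2.MORPH_CLOSE,np.ones((15,15)))
    W=ray("top",px(big(m),x,y),z)[:,:2]; c=W.mean(0)
    for _ in range(8):
        R=np.array([[np.cos(yaw),-np.sin(yaw)],[np.sin(yaw),np.cos(yaw)]]); q=(W-c)@R
        mid=abs(q[:,0])<.03; L=q[mid&(q[:,1]>.03)];r=q[mid&(q[:,1]<-.03)];F=q[(q[:,0]<-.04)&(abs(q[:,1])<.03)]
        a=np.polyfit(L[:,0],L[:,1],1);b=np.polyfit(r[:,0],r[:,1],1);yaw+=(a[0]+b[0])/2
        fx=np.median(F[:,0]); c=c+R@[fx+.051,(a[1]+b[1])/2]
    # dot
    hs=cv2.cvtColor(up(t[y:y+h,x:x+w]),cv2.COLOR_BGR2HSV); R=np.array([[np.cos(yaw),-np.sin(yaw)],[np.sin(yaw),np.cos(yaw)]])
    p=proj("top",np.r_[c+R@[-.042,.031],z])[0]; X,Y=np.meshgrid(np.arange(w*S),np.arange(h*S)); P=(np.dstack([X,Y])+.5)/S-.5+[x,y]
    sel=(np.hypot(*(P-p).transpose(2,0,1))<3.2)&(hs[...,1]<75); d=ray("top",P[sel].mean(0),z)[0,:2] if sel.any() else c*np.nan
    return c*1000,yaw,"width",(a[1]-b[1])*1e3,"slopes",a[0],b[0],"dot in socket",(d-c)@R*1000
E
python3 - <<'E'
from meas import *
t=cv2.imread("top_raw.png")
r,W=module(t);print("module rect",r,"mean",W.mean(0))
for x,ya in((182,-.18),(333,.25)): print(socket(t,(x,166,66,80),ya))
E
```

```text
module rect ((457.26708984375, -9.013229370117188), (39.08089828491211, 59.20298767089844), 31.823570251464844) mean [457.71596457  -8.46257056]
(array([482.67176162, 177.72297208]), np.float64(-0.18346345535036784), 'width', np.float64(79.14907784249452), 'slopes', np.float64(-0.001273569714652305), np.float64(0.001273569714651666), 'dot in socket', array([-43.21988282,  31.9769293 ]))
(array([ 489.76266968, -205.53265798]), np.float64(0.27639105442087714), 'width', np.float64(79.58964896900306), 'slopes', np.float64(0.0001500386970469798), np.float64(-0.00015003869704737201), 'dot in socket', array([-42.80226034,  29.69756655]))
```

Call:
arm_command(targets=[[0.446,-1,0,-0.275],[0.446,-1,0,-0.275],[0.446,-1,0,-0.275],[0.446,-1,0,-0.275],[0.446,-1,0,-0.275],[0.446,-1,0,-0.275],[0.446,-1,0,-0.275],[0.446,-1,0,-0.275]], claw=0)

```text
time: 0.77
tool_pos: [0.37, 0.1913, 0.1831]
ee_rot: [-3.142, 0.0, 2.126]
wrist_force: [0.3, 0.7, -1.5]
width: 0.0939
finger_force: 0.0
```

Call:
arm_command(targets=[[0.174,-0.4,-0.1,0],[0.174,-0.4,-0.1,0],[0.174,-0.4,-0.1,0],[0.174,-0.4,-0.1,0],[0.174,-0.4,-0.1,0],[0.174,-0.4,-0.1,0],[0.174,-0.4,-0.1,0],[0.174,-0.4,-0.1,0]])

```text
time: 1.43
tool_pos: [0.4564, -0.0071, 0.1326]
ee_rot: [-3.14, -0.002, 2.124]
wrist_force: [0.5, 0.1, 0.3]
width: 0.0941
finger_force: 0.0
```

Call:
arm_command(targets=[[0.001,-0.004,-0.15,0],[0.001,-0.004,-0.25,0],[0.001,-0.004,-0.253,0],[0.001,-0.004,-0.253,0],[0.001,-0.004,-0.253,0],[0.001,-0.004,-0.253,0],[0.001,-0.004,-0.253,0]])

```text
time: 2.02
tool_pos: [0.4604, -0.0085, 0.0106]
ee_rot: [3.136, 0.004, 2.127]
wrist_force: [0.4, -0.2, -0.9]
width: 0.0939
finger_force: 0.0
```

Call:
arm_command(targets=[[0,0,0,0],[0,0,0,0],[0,0,0,0],[0,0,0,0],[0,0,0,0],[0,0,0,0],[0,0,0,0],[0,0,0,0]], claw=1)

```text
time: 2.68
tool_pos: [0.4573, -0.0088, 0.0068]
ee_rot: [-3.141, -0.0, 2.126]
wrist_force: [0.7, -0.6, 0.3]
width: 0.0439
finger_force: 0.0
```

Call:
arm_command(targets=[[0,0,0,0],[0,0,0,0],[0,0,0,0],[0,0,0,0],[0,0,0,0]])

```text
time: 3.1
tool_pos: [0.4574, -0.0088, 0.0069]
ee_rot: [3.142, -0.0, 2.126]
wrist_force: [-1.1, 0.3, 0.3]
width: 0.0109
finger_force: 0.0
```

```bash
python3 - <<'E'
from h import *
o=robot.get_obs();print(o['width'],o['finger_force'],o['tool_pos'])
s=robot.snapshot("scene")[:,:,::-1];t=robot.snapshot("top")[:,:,::-1]
p=proj("scene",o['tool_pos'])[0];q=proj("top",o['tool_pos'])[0];print(p,q)
a=[cv2.resize(i[int(v[1])-45:int(v[1])+30,int(v[0])-40:int(v[0])+40],None,fx=5,fy=5,interpolation=cv2.INTER_CUBIC) for i,v in((s,p),(t,q))]
cv2.imwrite("pics/g1.png",np.hstack(a))
E
```

```text
0.010904566132281001 0.0 [ 0.45743954 -0.00875576  0.0068962 ]
[276.66794175 213.75013387] [285.41460437 223.54262894]
```

View pics/g1.png

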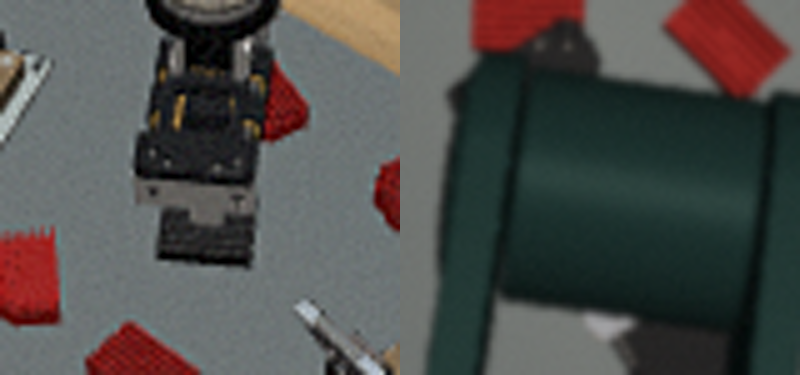

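The scene crop shows the fingertips ending on or above the module's fins at about (195,205), with the module undisturbed. I'll check whether the fingers are still moving.

Call:
arm_command(targets=[[0,0,0,0],[0,0,0,0]], claw=1)

```text
time: 3.37
tool_pos: [0.4575, -0.0087, 0.0069]
ee_rot: [3.141, -0.0, 2.126]
wrist_force: [0.0, 0.3, 0.1]
width: 0.0006
finger_force: 0.0
```

```bash
python3 - <<'E'
from h import *
s0=cv2.imread("scene_raw.png");s=robot.snapshot("scene")[:,:,::-1]
c,y=np.array([.4573,-.009]),2.126
R=np.array([[np.cos(y),-np.sin(y)],[np.sin(y),np.cos(y)]])
ou=[]
P={z:proj("scene",np.array([np.r_[c+R@[a,b],z] for a,b in((.029,.0185),(-.02,.0185),(-.029,.0095),(-.029,-.0185),(.029,-.0185))])) for z in(.002,.024)}
T=proj("scene",[[.4575,-.0087,h] for h in(.007,.024,.05)])
for im in(s0,s):
    x0,y0=236,170;i=cv2.resize(im[y0:y0+70,x0:x0+80],None,fx=5,fy=5,interpolation=cv2.INTER_CUBIC).copy()
    f=lambda p:np.round((p-[x0,y0]+.5)*5).astype(np.int32)
    cv2.polylines(i,[f(P[.002])],True,(0,255,255),1);cv2.polylines(i,[f(P[.024])],True,(0,255,0),1)
    for p in f(T):cv2.circle(i,tuple(map(int,p)),3,(255,0,255),1)
    ou.append(i)
cv2.imwrite("pics/g2.png",np.hstack(ou))
E
```

```text
(no output)
```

View pics/g2.png

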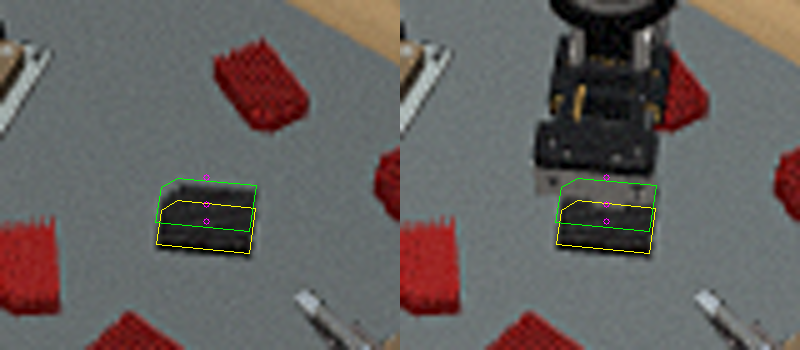

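The module lies where predicted (crop (205,220)). The shut fingertips end at about (605,205), which matches z≈0.024, just above the module's top. So the real tips are higher than the reported TCP. I'll open the fingers and go lower carefully.

Call:
arm_command(targets=[[0,0,0,0],[0,0,0,0],[0,0,0,0],[0,0,0,0],[0,0,0,0],[0,0,0,0],[0,0,0,0],[0,0,0,0]], claw=0.25)

```text
time: 4.08
tool_pos: [0.4575, -0.0087, 0.0069]
ee_rot: [3.141, 0.0, 2.126]
wrist_force: [0.1, 0.4, 0.2]
width: 0.0502
finger_force: 0.0
```

Call:
arm_command(targets=[[0,0,-0.004,0],[0,0,-0.008,0],[0,0,-0.008,0],[0,0,-0.008,0]])

```text
time: 4.42
tool_pos: [0.4572, -0.0087, 0.0026]
ee_rot: [-3.141, -0.0, 2.126]
wrist_force: [-0.6, 0.3, 0.7]
width: 0.0706
finger_force: 0.0
```

Call:
arm_command(targets=[[0,0,-0.004,0],[0,0,-0.008,0],[0,0,-0.008,0],[0,0,-0.008,0]])

```text
time: 4.75
tool_pos: [0.4573, -0.0087, -0.0013]
ee_rot: [-3.141, -0.0, 2.126]
wrist_force: [0.9, -0.2, 0.4]
width: 0.0705
finger_force: 0.0
```

Call:
arm_command(targets=[[0,0,-0.004,0],[0,0,-0.008,0],[0,0,-0.012,0],[0,0,-0.016,0],[0,0,-0.016,0],[0,0,-0.016,0]])

```text
time: 5.25
tool_pos: [0.4573, -0.0087, -0.0093]
ee_rot: [-3.141, -0.0, 2.126]
wrist_force: [-1.3, -0.3, -0.4]
width: 0.0707
finger_force: 0.0
```

Call:
arm_command(targets=[[0,0,-0.003,0],[0,0,-0.006,0],[0,0,-0.006,0],[0,0,-0.006,0]])

```text
time: 5.58
tool_pos: [0.4574, -0.0087, -0.0122]
ee_rot: [-3.142, -0.0, 2.126]
wrist_force: [0.6, -0.5, -0.2]
width: 0.0701
finger_force: 0.0
```

Call:
arm_command(targets=[[0,0,0,0],[0,0,0,0],[0,0,0,0],[0,0,0,0],[0,0,0,0],[0,0,0,0],[0,0,0,0],[0,0,0,0]], claw=1)

```text
time: 6.25
tool_pos: [0.4576, -0.0087, -0.012]
ee_rot: [3.141, 0.0, 2.126]
wrist_force: [0.2, -0.0, 0.4]
width: 0.037
finger_force: 30.0
```

Gripped at 37.0 mm, 30 N. Now lift, carry and turn.

Call:
arm_command(targets=[[0,0,0.06,0],[0,0,0.14,0],[0,0,0.22,-0.05],[0.01,0.08,0.22,-0.1],[0.02,0.14,0.22,-0.15],[0.03,0.2,0.22,-0.2],[0.04,0.26,0.22,-0.25],[0.05,0.3,0.22,-0.3]])

```text
time: 6.92
tool_pos: [0.4821, 0.1437, 0.0977]
ee_rot: [-3.141, -0.001, 1.494]
wrist_force: [0.7, 0.5, -1.1]
width: 0.0366
finger_force: 30.0
```

Call:
arm_command(targets=[[0,0.02,0,-0.05],[0,0.04,0,-0.1],[0,0.06,0,-0.15],[0,0.073,0,-0.2],[0,0.073,0,-0.25],[0,0.073,0,-0.3],[0,0.073,0,-0.35],[0,0.073,0,-0.4]])

```text
time: 7.58
tool_pos: [0.4821, 0.1777, 0.0974]
ee_rot: [-3.141, 0.001, 0.655]
wrist_force: [0.4, 0.4, -1.1]
width: 0.0363
finger_force: 30.0
```

Call:
arm_command(targets=[[0,0,0,-0.05],[0,0,0,-0.1],[0,0,0,-0.15],[0,0,0,-0.2],[0,0,0,-0.25],[0,0,0,-0.3],[0,0,0,-0.35],[0,0,0,-0.4]])

```text
time: 8.25
tool_pos: [0.4821, 0.1776, 0.0975]
ee_rot: [3.141, 0.001, -0.183]
wrist_force: [0.1, -0.1, -0.8]
width: 0.0364
finger_force: 30.0
```

Call:
arm_command(targets=[[0,0,0,0],[0,0,0,0]])

```text
time: 8.42
tool_pos: [0.4822, 0.1777, 0.0976]
ee_rot: [3.141, 0.001, -0.175]
wrist_force: [0.1, 0.2, -1.0]
width: 0.0373
finger_force: 30.0
```

Call:
arm_command(targets=[[0.001,0,-0.04,0],[0.001,0,-0.08,0],[0.001,0,-0.1,0],[0.001,0,-0.1,0],[0.001,0,-0.1,0]])

```text
time: 8.83
tool_pos: [0.4825, 0.1776, 0.0475]
ee_rot: [3.141, 0.001, -0.177]
wrist_force: [0.2, -0.5, 0.0]
width: 0.0366
finger_force: 30.0
```

```bash
python3 - <<'E'
from h import *
o=robot.get_obs();print(o['tool_pos'],o['ee_rot'])
s=robot.snapshot("scene")[:,:,::-1];t=robot.snapshot("top")[:,:,::-1]
cv2.imwrite("scene_h.png",s);cv2.imwrite("top_h.png",t)
c=np.array([.4827,.1777]);y=-.1835;R=np.array([[np.cos(y),-np.sin(y)],[np.sin(y),np.cos(y)]])
b=o['tool_pos'][2]+.014; tc=o['tool_pos'][:2]
O=((.029,.0185),(-.02,.0185),(-.029,.0095),(-.029,-.0185),(.029,-.0185))
ou=[]
for n,im,(x0,y0),k in(("scene",s,(285,195),6),("top",t,(175,165),6)):
    i=cv2.resize(im[y0:y0+85,x0:x0+66],None,fx=k,fy=k,interpolation=cv2.INTER_CUBIC).copy()
    f=lambda p:np.round((p-[x0,y0]+.5)*k).astype(np.int32)
    g=lambda ctr,z,q:f(proj(n,np.array([np.r_[ctr+R@np.array(v),z] for v in q])))
    cv2.polylines(i,[g(tc,b,O)],True,(0,255,255),1);cv2.polylines(i,[g(tc,b+.022,O)],True,(0,255,0),1)
    cv2.polylines(i,[g(c,.032,((.051,.04),(-.051,.04),(-.051,-.04),(.051,-.04)))],True,(255,0,255),1)
    ou.append(i)
cv2.imwrite("pics/hov.png",np.hstack(ou))
E
```

```text
[0.48248566 0.17764099 0.04746501] [ 3.14086985e+00  1.41024696e-03 -1.77009711e-01]
```

View pics/hov.png

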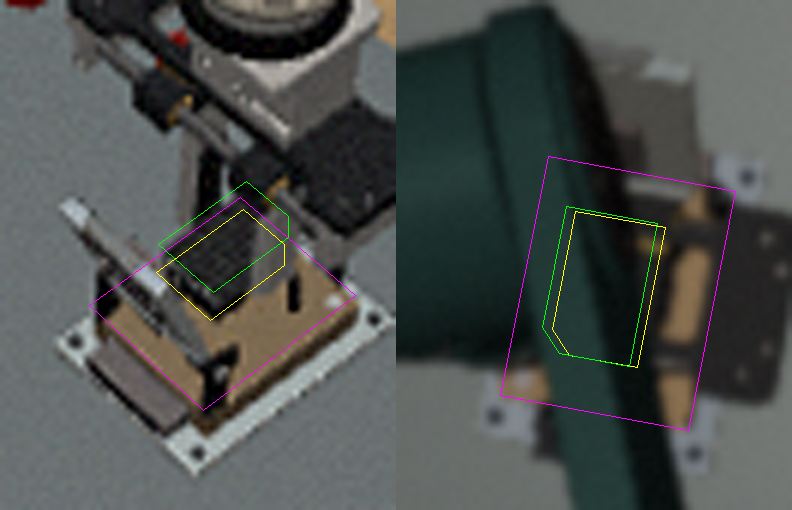

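The hover picture shows the held module's front bottom corner at (212,318) and its right corner near (285,262), matching the predicted outline. The cut corner faces the white dot at (335,300). Next I lower it.

Call:
arm_command(targets=[[0,0,-0.008,0],[0,0,-0.016,0],[0,0,-0.022,0],[0,0,-0.028,0],[0,0,-0.034,0],[0,0,-0.034,0]])

```text
time: 9.43
tool_pos: [0.4823, 0.1776, 0.03]
ee_rot: [3.141, 0.002, -0.178]
wrist_force: [0.5, 0.5, -1.3]
width: 0.0368
finger_force: 30.0
```

Call:
arm_command(targets=[[0.001,0,-0.003,0],[0.001,0,-0.006,0],[0.001,0,-0.009,0],[0.001,0,-0.012,0],[0.001,0,-0.012,0]])

```text
time: 9.85
tool_pos: [0.4835, 0.1779, 0.0247]
ee_rot: [-3.141, 0.0, -0.178]
wrist_force: [0.7, -0.4, -1.3]
width: 0.0368
finger_force: 30.0
```

Call:
arm_command(targets=[[0,0,-0.003,0],[0,0,-0.006,0],[0,0,-0.009,0],[0,0,-0.011,0],[0,0,-0.011,0]])

```text
time: 10.27
tool_pos: [0.4835, 0.1779, 0.0193]
ee_rot: [-3.141, -0.0, -0.178]
wrist_force: [0.3, 1.2, -1.4]
width: 0.0366
finger_force: 30.0
```

Call:
arm_command(targets=[[0,0,-0.001,0],[0,0,-0.002,0],[0,0,-0.003,0],[0,0,-0.003,0],[0,0,-0.003,0]])

```text
time: 10.68
tool_pos: [0.4835, 0.1779, 0.018]
ee_rot: [-3.141, -0.0, -0.178]
wrist_force: [0.8, 1.7, 0.3]
width: 0.0374
finger_force: 30.0
```

Call:
arm_command(targets=[[0,0,0,0],[0,0,0,0],[0,0,0,0],[0,0,0,0],[0,0,0,0]], claw=0.4)

```text
time: 11.1
tool_pos: [0.4834, 0.1776, 0.0179]
ee_rot: [3.141, 0.0, -0.178]
wrist_force: [0.0, -0.7, 1.0]
width: 0.056
finger_force: 0.0
```

Call:
arm_command(targets=[[0,0,0.03,0],[0,0,0.1,0],[0,0,0.18,0],[0,0,0.26,0],[0,0,0.33,0],[0,0,0.33,0]])

```text
time: 11.6
tool_pos: [0.4877, 0.1787, 0.1924]
ee_rot: [-3.135, -0.015, -0.178]
wrist_force: [-0.1, 0.5, 1.0]
width: 0.0563
finger_force: 0.0
```

Call:
arm_command(targets=[[0.06,-0.011,0,0],[0.14,-0.026,0,0],[0.21,-0.039,0,0],[0.24,-0.045,0,0],[0.24,-0.045,-0.02,0],[0.24,-0.045,-0.02,0],[0.24,-0.045,-0.02,0],[0.24,-0.045,-0.02,0]], claw=1)

```text
time: 12.27
tool_pos: [0.6021, 0.1557, 0.1727]
ee_rot: [3.141, 0.001, -0.177]
wrist_force: [0.4, -0.5, -0.3]
width: 0.0067
finger_force: 0.0
```

```bash
python3 - <<'E'
from h import *
o=robot.get_obs();print(o['tool_pos'],o['ee_rot'],o['width'])
s=robot.snapshot("scene")[:,:,::-1];t=robot.snapshot("top")[:,:,::-1]
c=np.array([.4827,.1777]);y=-.1835;R=np.array([[np.cos(y),-np.sin(y)],[np.sin(y),np.cos(y)]])
O=((.029,.0185),(-.02,.0185),(-.029,.0095),(-.029,-.0185),(.029,-.0185))
ou=[]
for n,im,(x0,y0),k in(("scene",s,(285,195),6),("top",t,(175,165),6)):
    i=cv2.resize(im[y0:y0+85,x0:x0+66],None,fx=k,fy=k,interpolation=cv2.INTER_CUBIC).copy()
    f=lambda p:np.round((p-[x0,y0]+.5)*k).astype(np.int32)
    g=lambda ctr,z,q:f(proj(n,np.array([np.r_[ctr+R@np.array(v),z] for v in q])))
    cv2.polylines(i,[g(c,.054,O)],True,(0,255,0),1)
    ou.append(i)
cv2.imwrite("pics/seat.png",np.hstack(ou))
E
```

```text
[0.60213436 0.15568114 0.17270653] [ 3.14130363e+00  1.05188474e-03 -1.77191474e-01] 0.006679825014195232
```

View pics/seat.png

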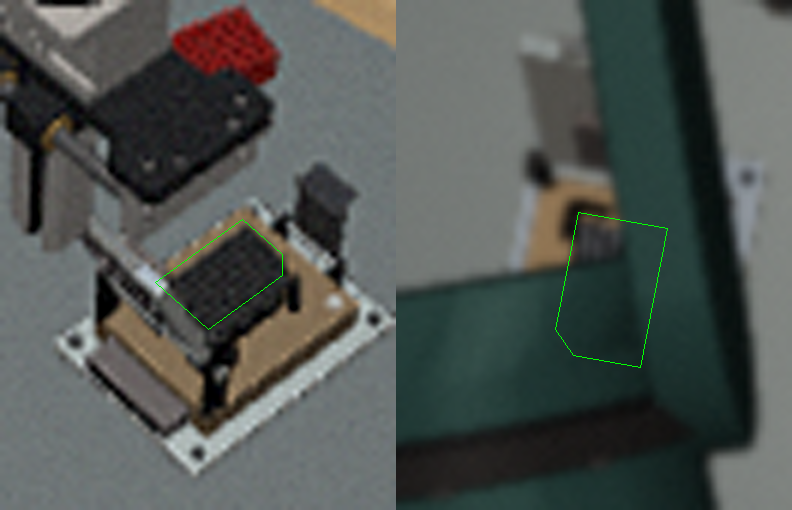

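The module sits in the nest: its outline matches the seated prediction (scene crop (220,275)), with the cut corner by the dot at (333,300). Next, close the empty cover from behind.

Call:
arm_command(targets=[[0,0,-0.06,0],[0,0,-0.113,0],[0,0,-0.113,0],[-0.02,0.004,-0.113,0],[-0.045,0.008,-0.113,0],[-0.07,0.013,-0.113,0],[-0.095,0.018,-0.113,0],[-0.122,0.023,-0.113,0]])

```text
time: 13.03
tool_pos: [0.5439, 0.1673, 0.1207]
ee_rot: [-3.139, -0.008, -0.178]
wrist_force: [1.4, 0.2, 1.7]
width: 0.0005
finger_force: 0.8
```

Call:
arm_command(targets=[[-0.02,0.004,0.001,0],[-0.037,0.007,0.002,0],[-0.056,0.01,-0.002,0],[-0.075,0.014,-0.007,0],[-0.092,0.017,-0.015,0],[-0.108,0.02,-0.026,0],[-0.124,0.023,-0.04,0],[-0.138,0.026,-0.054,0]])

```text
time: 13.7
tool_pos: [0.4723, 0.1797, 0.0884]
ee_rot: [3.141, 0.001, -0.178]
wrist_force: [0.7, 0.5, -0.2]
width: 0.0003
finger_force: 0.3
```

Call:
arm_command(targets=[[-0.008,0.001,-0.012,0],[-0.015,0.003,-0.023,0],[-0.021,0.004,-0.036,0],[-0.026,0.005,-0.046,0],[-0.035,0.006,-0.046,0],[-0.043,0.008,-0.05,0],[-0.043,0.008,-0.054,0],[-0.043,0.008,-0.054,0]])

```text
time: 14.37
tool_pos: [0.4517, 0.1838, 0.0622]
ee_rot: [3.141, 0.0, -0.178]
wrist_force: [-0.8, -1.0, -0.1]
width: 0.0008
finger_force: 0.0
```

Call:
arm_command(targets=[[0,0,-0.003,0],[0,0,-0.006,0],[0,0,-0.009,0],[0,0,-0.012,0],[0,0,-0.012,0]])

```text
time: 14.78
tool_pos: [0.4521, 0.1838, 0.0566]
ee_rot: [-3.141, -0.0, -0.178]
wrist_force: [-0.4, -0.2, 1.9]
width: 0.0005
finger_force: 0.6
```

Call:
arm_command(targets=[[0,0,-0.002,0],[0,0,-0.004,0],[0,0,-0.006,0],[0,0,-0.006,0]])

```text
time: 15.12
tool_pos: [0.4521, 0.1839, 0.0556]
ee_rot: [-3.141, -0.001, -0.178]
wrist_force: [-4.6, -1.7, 9.9]
width: 0.0009
finger_force: 5.0
```

Call:
arm_command(targets=[[0,0,-0.002,0],[0,0,-0.004,0],[0,0,-0.006,0],[0,0,-0.008,0],[0,0,-0.008,0]])

```text
time: 15.53
tool_pos: [0.4512, 0.184, 0.0495]
ee_rot: [-3.142, 0.001, -0.178]
wrist_force: [-2.7, 0.5, 3.6]
width: 0.0004
finger_force: 1.6
```

Call:
arm_command(targets=[[0,0,-0.002,0],[0,0,-0.004,0],[0,0,-0.006,0],[0,0,-0.006,0]])

```text
time: 15.87
tool_pos: [0.4518, 0.1839, 0.048]
ee_rot: [-3.141, 0.0, -0.178]
wrist_force: [-5.1, 0.0, 11.7]
width: 0.0004
finger_force: 5.6
```

Call:
arm_command(targets=[[0,0,-0.003,0],[0,0,-0.006,0],[0,0,-0.008,0],[0,0,-0.008,0],[0,0,-0.008,0]])

```text
time: 16.28
tool_pos: [0.4519, 0.184, 0.0477]
ee_rot: [-3.141, -0.001, -0.178]
wrist_force: [-12.9, -2.9, 26.9]
width: 0.0007
finger_force: 13.4
```

Call:
arm_command(targets=[[0,0,0.04,0],[0,0,0.12,0],[0,0,0.2,0],[0,0,0.28,0],[0.03,-0.06,0.3,0.05],[0.06,-0.13,0.3,0.1],[0.09,-0.2,0.3,0.15],[0.12,-0.27,0.3,0.219]])

```text
time: 16.95
tool_pos: [0.5124, 0.049, 0.1925]
ee_rot: [3.14, -0.002, 0.26]
wrist_force: [0.6, 1.4, -0.0]
width: 0.0008
finger_force: 0.0
```

Call:
arm_command(targets=[[0.03,-0.07,0,0],[0.06,-0.14,0,0],[0.09,-0.21,0,0],[0.12,-0.28,0,0],[0.15,-0.35,0,0],[0.18,-0.42,0,0],[0.19,-0.442,0,0],[0.19,-0.442,0,0]])

```text
time: 17.62
tool_pos: [0.6066, -0.1736, 0.1902]
ee_rot: [3.142, 0.002, 0.249]
wrist_force: [-0.1, 0.5, -0.3]
width: 0.0005
finger_force: 0.0
```

Call:
arm_command(targets=[[0,0,0,0],[0,0,0,0]])

```text
time: 17.78
tool_pos: [0.6059, -0.1688, 0.1922]
ee_rot: [-3.141, 0.0, 0.255]
wrist_force: [-0.2, 0.0, -0.5]
width: 0.0006
finger_force: 0.0
```

Call:
arm_command(targets=[[0.003,-0.007,-0.06,0.01],[0.003,-0.007,-0.13,0.01],[0.003,-0.007,-0.16,0.01],[-0.017,-0.013,-0.16,0.01],[-0.041,-0.019,-0.16,0.01],[-0.065,-0.026,-0.16,0.01],[-0.09,-0.033,-0.16,0.01],[-0.116,-0.041,-0.16,0.01]])

```text
time: 18.45
tool_pos: [0.549, -0.1896, 0.1158]
ee_rot: [3.138, -0.005, 0.277]
wrist_force: [1.3, 0.6, 0.5]
width: 0.0004
finger_force: 1.0
```

Call:
arm_command(targets=[[-0.019,-0.005,0.001,0],[-0.037,-0.01,0.002,0],[-0.055,-0.016,-0.002,0],[-0.073,-0.021,-0.007,0],[-0.09,-0.026,-0.015,0],[-0.106,-0.03,-0.026,0],[-0.121,-0.034,-0.04,0],[-0.135,-0.038,-0.054,0]])

```text
time: 19.12
tool_pos: [0.4796, -0.2099, 0.0844]
ee_rot: [-3.142, 0.001, 0.275]
wrist_force: [0.9, -0.1, 0.0]
width: 0.0005
finger_force: 0.3
```

Call:
arm_command(targets=[[-0.008,-0.002,-0.012,0],[-0.014,-0.004,-0.023,0],[-0.02,-0.006,-0.036,0],[-0.025,-0.007,-0.046,0],[-0.034,-0.01,-0.048,0],[-0.042,-0.012,-0.05,0],[-0.042,-0.012,-0.054,0],[-0.042,-0.012,-0.054,0]])

```text
time: 19.78
tool_pos: [0.4594, -0.2157, 0.0583]
ee_rot: [3.142, 0.0, 0.274]
wrist_force: [0.2, 0.1, -0.1]
width: 0.0003
finger_force: 0.0
```

Call:
arm_command(targets=[[0,0,-0.003,0],[0,0,-0.006,0],[0,0,-0.008,0],[0,0,-0.01,0],[0,0,-0.012,0],[0,0,-0.014,0],[0,0,-0.014,0]])

```text
time: 20.37
tool_pos: [0.4596, -0.216, 0.0532]
ee_rot: [3.14, 0.0, 0.275]
wrist_force: [-3.1, 1.2, 7.3]
width: 0.0006
finger_force: 3.3
```

Call:
arm_command(targets=[[0,0,-0.003,0],[0,0,-0.006,0],[0,0,-0.009,0],[0,0,-0.011,0],[0,0,-0.011,0]])

```text
time: 20.78
tool_pos: [0.4595, -0.2161, 0.048]
ee_rot: [3.14, 0.001, 0.275]
wrist_force: [-5.5, 1.5, 11.4]
width: 0.0004
finger_force: 5.7
```

Call:
arm_command(targets=[[0,0,-0.003,0],[0,0,-0.006,0],[0,0,-0.008,0],[0,0,-0.008,0],[0,0,-0.008,0]])

```text
time: 21.2
tool_pos: [0.4597, -0.2163, 0.0477]
ee_rot: [3.139, -0.0, 0.275]
wrist_force: [-11.8, 4.4, 26.8]
width: 0.0006
finger_force: 13.2
```

Same hard-stop signature as the first socket. I'll retreat and look.

Call:
arm_command(targets=[[0,0,0.04,0],[0,0,0.12,0],[0,0,0.2,0],[0,0,0.28,0],[-0.06,0.05,0.32,0],[-0.13,0.12,0.34,0],[-0.2,0.2,0.34,0],[-0.26,0.26,0.34,0]])

```text
time: 21.87
tool_pos: [0.3453, -0.1012, 0.2123]
ee_rot: [3.141, -0.002, 0.274]
wrist_force: [-0.1, 1.4, -0.2]
width: 0.0005
finger_force: 0.0
```

Call:
arm_command(targets=[[-0.03,0.05,0,0],[-0.06,0.12,0,0],[-0.06,0.16,0,0],[-0.06,0.16,0,0],[-0.06,0.16,0,0],[-0.06,0.16,0,0]])

```text
time: 22.37
tool_pos: [0.3159, -0.0226, 0.2114]
ee_rot: [3.141, 0.0, 0.275]
wrist_force: [0.7, -0.0, -0.2]
width: 0.0002
finger_force: 0.0
```

```bash
python3 - <<'E'
from h import *
s=robot.snapshot("scene")[:,:,::-1];t=robot.snapshot("top")[:,:,::-1]
a=[cv2.resize(i[y:y+60,x:x+66],None,fx=6,fy=5,interpolation=cv2.INTER_CUBIC) for i,x,y in((s,290,218),(s,190,155),(t,182,174),(t,333,174))]
cv2.imwrite("pics/end.png",np.vstack([np.hstack(a[:2]),np.hstack(a[2:])])[:600])
print(robot.get_obs()['tool_pos'])
E
```

```text
[ 0.31588894 -0.02300335  0.21129918]
```

View pics/end.png

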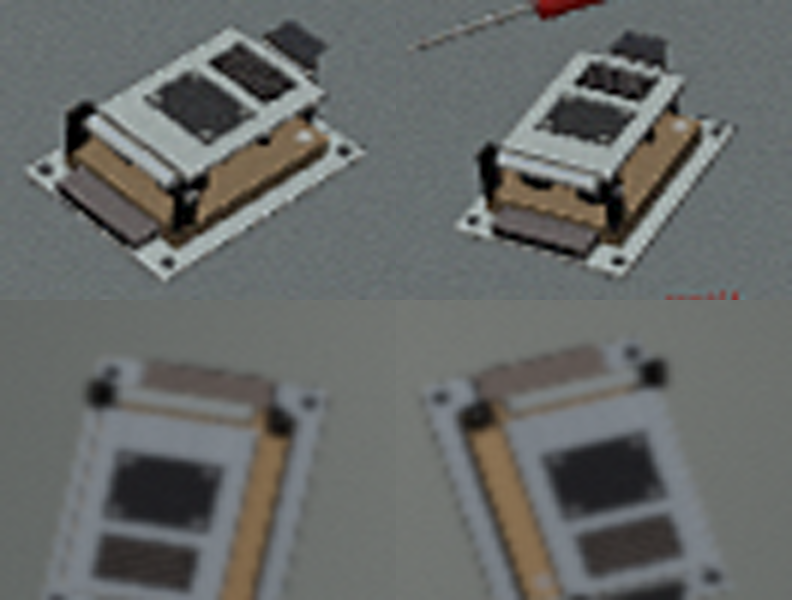

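Both covers lie flat and shut, with the catches standing at rest over their noses at (295,40) and (640,45). The arm is clear, so I'm handing the job in.

```bash
python3 -c "
from bench import robot
print(robot.close_job())"
```

```text
the job is handed in; nothing more can be done
None
```

I seated the spare module in the empty socket with its cut corner at the white dot, pressed both covers down to their hard stops (the last picture shows both shut under their catches), and handed the job in at about 22 s; no verdict was returned.

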